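# Check the sprung teeth of the demonstration quadrant, row end to row end

### The arm

A 6-joint arm with a two-finger parallel gripper is mounted at the origin on a cart in front of the work surface, level with it; the furniture and walls round the work are solid. World frame = base frame: x ahead of the robot, y to its left, z up, the work surface at z = 0. Lengths are in m, angles in rad, forces in N, time in s.
With the tool pointing down it reaches from about 0.325 to 0.775 m from the base axis. Payload 5.5 kg.
Tool frame: the origin (TCP) lies between the finger pads; the fingertips stand 8 mm ahead of it and the grasp point (between the pads) lies 11 mm behind it (tcp_to_tips is the distance from the TCP to the fingertips, in m); z points along the fingers, y is the direction in which the jaws open and shut (so a half turn about z gives the same grasp; the last joint's range is limited). The gripper opens to 88 mm and grips with 3 to 60 N. Pads are 20 mm wide; open, the fingers measure 115 mm over their backs; the gripper's body (75 mm by 178 mm) begins 61 mm behind the grasp point.
Start: joints at [-1.278, 0.091, 1.231, -0, 1.82, -0.057], TCP at [0.206, -0.564, 0.231] pointing down, gripper open.
Joint ranges: [-2.87, 2.87], [-0.86, 2.18], [0.17, 2.46], [-1.51, 4.65], [0.06, 2.69], [-2.65, 2.65]. Speed limits (rad/s): [2.57, 2.57, 3.01, 3.14, 3.14, 3.14].

### API

Orientations are given as a unit quaternion [w, x, y, z].
In Python, from bench import * gives the robot as it stands. Calls block until the motion is done:
- move_to(position, orientation): joint-space move of the TCP to a pose.
- move_l(position, speed=0.15, orientation=None): straight line of the TCP; orientation=None keeps the orientation; speed is the mean speed in m/s.
- movej(angles): joint-space move.
- gripper_open() and close(): open the fingers fully, or close them until they stop; the grip force is fixed at half the most.
- hold(seconds).
- inverse_kinematics(position, orientation): joint angles nearest the present ones, or None.
- state(): the state.
- get_image(name): name is "scene" or "top"; returns a dict with "frame" (480x640x3 uint8, blue, green, red), "depth" (480x640 float32, m along the optical axis (not along the pixel's ray), 0 where there is no reading), "camera_matrix" (3x3 intrinsics, pixels), "k1" (the pictures are not rectified: a ray, as slopes to the right and down, at radius r is drawn at 1 + k1 r^2 times it, then the intrinsics apply), "view" (4x4, takes a point from world to camera coordinates). Camera axes: x right, y up, looking along -z (the intrinsics and any distortion apply to the point x, -y, -z); pixel columns grow to the right and rows downward; lengths in m; the calibration is good to about 2 mm. A picture is of the moment at which its call begins.
A pose or a line that the arm cannot do raises IKError and nothing moves.
- job_done(): hands the job in, once; it reports no verdict.
The state is a dict: "time": time; "joint_pos": joint angles; "dq": joint speeds; "joint_torque": joint torques, N m; "ee_pos": TCP position; "ee_rot": TCP orientation; "ft_force": force on the tool from outside, world axes, zero at the start; "moment": the same for the moment, N m; "finger_gap": finger opening in m.
Only numpy, scipy, OpenCV 4.12 (cv2) and the standard library are available. Lean on these libraries where they do the work, as an engineer would, in place of code of your own. Each camera call takes 0.05 s, during which the arm holds its last target.

### The job

Check the six sprung teeth of the big demonstration quadrant: with the fingertips, gently follow the row from the flat front incisor at one end to the back molar at the other, pressing each tooth in turn, one at a time, so that it gives a few millimetres for a moment and springs back, never down onto its hard stop. Finish while holding: the program ends with the fingertips still resting on the back molar, keeping it pressed part-way down. Do not grasp, lift or shove the quadrant, and leave the small things round it where they are.

Things in the scene. Friction and masses are not known exactly. Their poses are not given: they have to be found in the camera images.
- arch: the big demonstration quadrant, loose, 0.9 kg: curved pink gum on a pale foot, 150 x 215 mm in plan, gum top 24 mm above the desk, with six large off-white teeth in a quarter-ellipse row; stands at any yaw. Origin: underside, half-way between the end teeth; z up; in its frame the front incisor is at (-42, +75) mm, the back molar at (+42, -75) mm and the row bulges towards +x +y
- dappen: small white glass dish, 32 mm across, 25 mm high, loose bystander; origin under its centre
- dropper: small dark dropper bottle with a pale cap, 21 mm across, 58 mm high, loose bystander; origin under its centre
- pot: small sand-coloured pot, 36 mm across, 24 mm high, loose bystander; origin under its centre
- handpiece: pale dental handpiece lying down, 19 x 151 x 20 mm along its y, loose bystander; origin under its middle
- small_jaw: small practice jaw block, 22 x 58 x 29 mm, pink with six tiny teeth, loose bystander (not the one to check); origin under its centre
- tooth_1_top (a point): middle of the top of tooth 1 of 6, the first (front) incisor: front end tooth, widest flat blade: biting edge 21 mm along the row, 3 mm thick; the point is level with its highest part, 52 mm above the desk at rest, and moves with the tooth; neighbouring tooth centres are 34 to 43 mm apart
- tooth_1 (a joint): how far tooth 1 is pressed straight down into the gum (m): 0 at rest, 0.008 at its hard stop; a spring pushes it back up (0.7 N to start it moving, then 0.6 N per mm, about 5.5 N at the stop)
- tooth_2_top (a point): middle of the top of tooth 2 of 6, the second incisor: narrower flat blade: edge 15 mm by 3 mm; the point is level with its highest part, 52 mm above the desk at rest, and moves with the tooth; same height as the others
- tooth_2 (a joint): how far tooth 2 is pressed straight down into the gum (m): 0 at rest, 0.008 at its hard stop; a spring pushes it back up (0.7 N to start it moving, then 0.6 N per mm, about 5.5 N at the stop)
- tooth_3_top (a point): middle of the top of tooth 3 of 6, the canine: single pointed tip about 4 mm across; the point is level with its highest part, 52 mm above the desk at rest, and moves with the tooth; same height as the others
- tooth_3 (a joint): how far tooth 3 is pressed straight down into the gum (m): 0 at rest, 0.008 at its hard stop; a spring pushes it back up (0.7 N to start it moving, then 0.6 N per mm, about 5.5 N at the stop)
- tooth_4_top (a point): middle of the top of tooth 4 of 6, the premolar: two blunt cusps side by side across the row, 12 mm apart; the point is level with its highest part, 52 mm above the desk at rest, and moves with the tooth; same height as the others
- tooth_4 (a joint): how far tooth 4 is pressed straight down into the gum (m): 0 at rest, 0.008 at its hard stop; a spring pushes it back up (0.7 N to start it moving, then 0.6 N per mm, about 5.5 N at the stop)
- tooth_5_top (a point): middle of the top of tooth 5 of 6, the first molar: broadest tooth, 29 mm, four blunt cusps 13 mm apart; the point is level with its highest part, 52 mm above the desk at rest, and moves with the tooth; same height as the others
- tooth_5 (a joint): how far tooth 5 is pressed straight down into the gum (m): 0 at rest, 0.008 at its hard stop; a spring pushes it back up (0.7 N to start it moving, then 0.6 N per mm, about 5.5 N at the stop)
- tooth_6_top (a point): middle of the top of tooth 6 of 6, the back molar: tooth at the other end of the row, 27 mm, four blunt cusps about 12 mm apart; the point is level with its highest part, 52 mm above the desk at rest, and moves with the tooth; same height as the others
- tooth_6 (a joint): how far tooth 6 is pressed straight down into the gum (m): 0 at rest, 0.008 at its hard stop; a spring pushes it back up (0.7 N to start it moving, then 0.6 N per mm, about 5.5 N at the stop)

How it is judged:
On the way, in this order (a step that is already met when the one before it is completed fails the run):
1. tooth 1, the first (front) incisor, alone is pressed by the fingers, at least 1.5 mm (value of joint tooth_1 above 0.0015 m and contact force between the fingers and tooth_1 above 0.4 N and value of joint each of tooth_2, tooth_3, tooth_4, tooth_5, tooth_6 below 0.001 m), for 0.2 s.
2. tooth 2, the second incisor, alone is pressed by the fingers, at least 1.5 mm (value of joint tooth_2 above 0.0015 m and contact force between the fingers and tooth_2 above 0.4 N and value of joint each of tooth_1, tooth_3, tooth_4, tooth_5, tooth_6 below 0.001 m), for 0.2 s.
3. tooth 3, the canine, alone is pressed by the fingers, at least 1.5 mm (value of joint tooth_3 above 0.0015 m and contact force between the fingers and tooth_3 above 0.4 N and value of joint each of tooth_1, tooth_2, tooth_4, tooth_5, tooth_6 below 0.001 m), for 0.2 s.
4. tooth 4, the premolar, alone is pressed by the fingers, at least 1.5 mm (value of joint tooth_4 above 0.0015 m and contact force between the fingers and tooth_4 above 0.4 N and value of joint each of tooth_1, tooth_2, tooth_3, tooth_5, tooth_6 below 0.001 m), for 0.2 s.
5. tooth 5, the first molar, alone is pressed by the fingers, at least 1.5 mm (value of joint tooth_5 above 0.0015 m and contact force between the fingers and tooth_5 above 0.4 N and value of joint each of tooth_1, tooth_2, tooth_3, tooth_4, tooth_6 below 0.001 m), for 0.2 s.
6. tooth 6, the back molar, alone is pressed by the fingers, at least 1.5 mm (value of joint tooth_6 above 0.0015 m and contact force between the fingers and tooth_6 above 0.4 N and value of joint each of tooth_1, tooth_2, tooth_3, tooth_4, tooth_5 below 0.001 m), for 0.2 s.
At the end, for the whole second after the job is handed in: The fingers rest on the back molar and keep it pressed 1.5 to 7.3 mm down; the other five teeth are up again (within 1 mm); the quadrant stands flat on the desk within 15 mm of where it was, and each bystander is within 15 mm of where it was (all of step 6 and value of joint tooth_6 below 0.0073 m and distance of each of arch, dappen, dropper, pot, handpiece, small_jaw from where it was at the start of the episode below 0.015 m and height (world z) of arch below 0.004 m and angle between arch's own z axis and vertical below 0.05 rad); the arm keeps its last pose, push and grip.
It fails at once if a tooth is pushed down onto its hard stop (over 7.3 of 8 mm) (value of joint any of tooth_1, tooth_2, tooth_3, tooth_4, tooth_5, tooth_6 above 0.0073 m).
It fails at once if the quadrant is pushed with more than 20 N (contact force between the arm and arch above 20 N).
It fails at once if the fingers push the quadrant with more than 20 N (contact force between the fingers and arch above 20 N).
It fails at once if the quadrant is lifted, tipped or shoved more than 15 mm (height (world z) of arch above 0.006 m or angle between arch's own z axis and vertical above 0.08 rad or distance of arch from where it was at the start of the episode above 0.015 m).
It fails at once if a bystander is moved or lifted more than 15 mm (distance of any of dappen, dropper, pot, handpiece, small_jaw from where it was at the start of the episode above 0.015 m).
It also fails if it takes over 54 s, if anything falls off the work surface, if the arm or the gripper's body presses on something with over 40 N, if the wrist force passes 120 N, or if a joint passes its speed limit or range.

## Working session

There is one attempt and no reset: what is moved stays moved. The work goes in short steps, each a Python script; the robot and the scene stay as the last script left them, time stands still between calls to the robot, and variables do not carry over. Pictures are saved under pics/ and viewed, and the job is handed in when it is done.

```bash
ls; mkdir -p pics
python3 - <<'E'
from bench import *
import cv2,numpy as np
s=state();print(s['time'],s['ee_pos'],s['ee_rot'],s['finger_gap'],s['ft_force'])
for n in("scene","top"):
    im=get_image(n);cv2.imwrite(f"pics/{n}0.png",im["frame"]);np.savez(f"{n}0.npz",**im)
    print(n,im["camera_matrix"],im["k1"],im["view"])
E
```

```text
pics
0.0 [ 0.20553749 -0.56339652  0.22951288] [-9.55080835e-04  9.84741665e-01  1.74019894e-01 -1.32029929e-04] 0.08782060126873087 [-0.43756971  0.60908013  0.3067904 ]
scene [[485.6114668    0.         320.30635207]
 [  0.         485.6114668  239.43782936]
 [  0.           0.           1.        ]] -0.07612908630951078 [[ 0.78872155 -0.6147313   0.00487281 -0.54499034]
 [ 0.25951004  0.34012505  0.90386364 -0.13200013]
 [-0.55729064 -0.71163219  0.4277929  -0.71036833]
 [ 0.          0.          0.          1.        ]]
top [[588.94281623   0.         325.99383751]
 [  0.         588.94281623 235.62972303]
 [  0.           0.           1.        ]] -0.07931614494224708 [[-0.00650351 -0.99983696  0.01684528 -0.2184567 ]
 [ 0.99941482 -0.00593321  0.03368699 -0.54005107]
 [-0.03358155  0.0170545   0.99929046 -0.89045696]
 [ 0.          0.          0.          1.        ]]
```

View pics/top0.png

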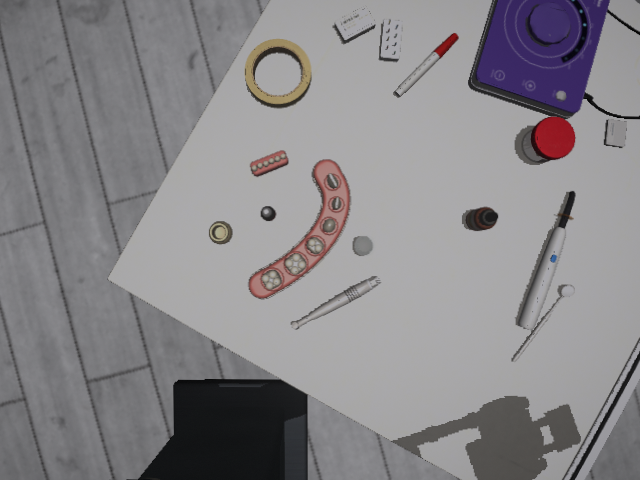

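View pics/scene0.png

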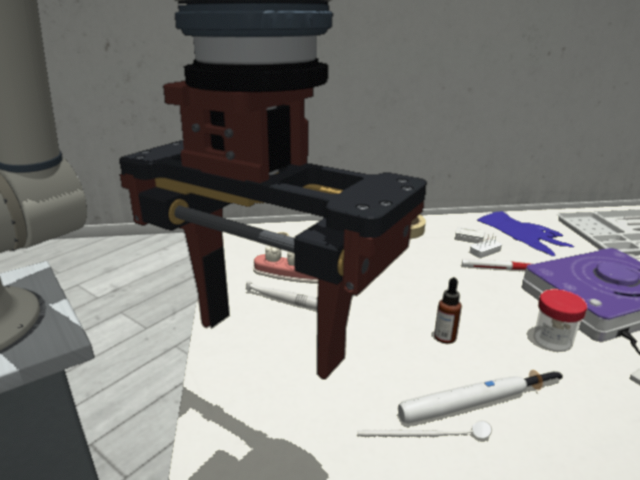

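The top view shows the quadrant with teeth at about (333,182), (336,204), (329,226), (315,245), (295,264) and (272,280) px. The two blades are at the upper end and the molars at the lower left. The bystanders round it are at about (269,163), (268,213), (220,232), (363,245) and (335,303). In the scene view the gripper hides most of the quadrant. Next I'll segment the teeth.

```bash
cat > h.py <<'E'
import cv2,numpy as np
def ray(im,u,v):
    K=im["camera_matrix"]
    p=cv2.undistortPoints(np.array([[[u,v]]],float),K,np.array([float(im["k1"]),0,0,0]))[0,0]
    V=im["view"];R=V[:3,:3];t=V[:3,3]
    return -R.T@t, R.T@np.array([p[0],-p[1],-1.0])
def onplane(im,u,v,z):
    c,d=ray(im,u,v);return c+d*(z-c[2])/d[2]
def bydepth(im,u,v):
    c,d=ray(im,u,v);return c+d*float(im["depth"][int(round(v)),int(round(u))])
E
python3 - <<'E'
from h import *
im=dict(np.load("top0.npz"))
f=im["frame"]
crop=f[140:320,200:400];cv2.imwrite("pics/crop0.png",cv2.resize(crop,(800,720)[0:2] if 0 else (660,594),interpolation=cv2.INTER_CUBIC))
hsv=cv2.cvtColor(f,cv2.COLOR_BGR2HSV)
print([hsv[v,u].tolist() for u,v in[(325,165),(345,200),(272,280),(295,264),(260,285),(329,226),(400,250)]])
d=im["depth"];
for u,v in[(333,182),(336,204),(329,226),(315,245),(295,264),(272,280),(325,166),(269,163),(268,213),(220,232),(363,245),(335,303)]:
    print(u,v,np.round(bydepth(im,u,v),4))
E
```

```text
[[3, 75, 170], [4, 60, 170], [160, 5, 155], [126, 7, 175], [3, 72, 170], [17, 28, 145], [120, 3, 173]]
333 182 [ 0.616  -0.2319  0.0514]
336 204 [ 0.5836 -0.2361  0.0512]
329 226 [ 0.5515 -0.2256  0.05  ]
315 245 [ 0.5238 -0.205   0.0493]
295 264 [ 0.4961 -0.1755  0.0474]
272 280 [ 0.4729 -0.1416  0.0466]
325 166 [ 0.6436 -0.2207  0.0257]
269 163 [ 0.6492 -0.1358  0.0221]
268 213 [ 0.5708 -0.1367  0.0537]
220 232 [ 0.5455 -0.0583  0.0025]
363 245 [ 0.5239 -0.2781  0.0149]
335 303 [ 0.4362 -0.2347  0.0173]
```

View pics/crop0.png

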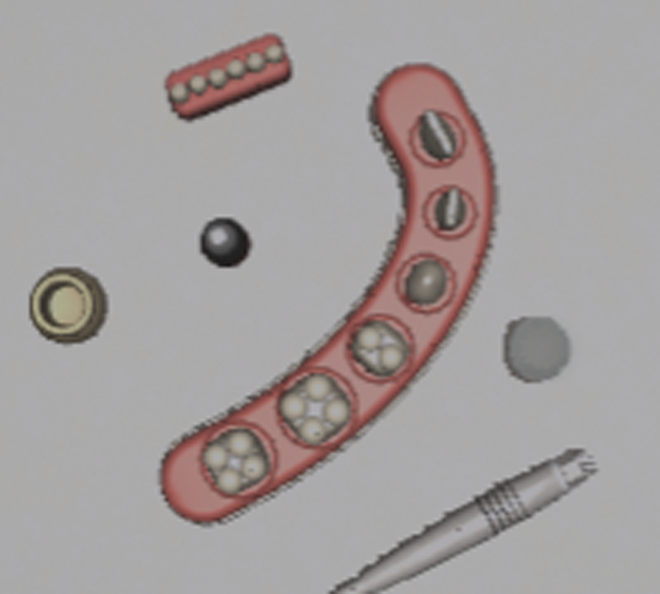

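The zoomed crop shows six teeth in a clean row. There are two blades at the upper right, then a canine, a two-cusp tooth and two four-cusp molars. I'll locate the tops two ways: from the depth mask, and from the holes in the pink colour mask projected onto z=0.052.

Run:
```python
from h import *
im=dict(np.load("top0.npz"));f=im["frame"];d=im["depth"]
H,W=d.shape
uv=np.stack(np.meshgrid(np.arange(W),np.arange(H)),-1).reshape(-1,1,2).astype(float)
p=cv2.undistortPoints(uv,im["camera_matrix"],np.array([float(im["k1"]),0,0,0]))[:,0]
V=im["view"];cam=np.c_[p[:,0],-p[:,1],-np.ones(len(p))]*d.reshape(-1,1)
P=((cam-V[:3,3])@V[:3,:3]).reshape(H,W,3)
roi=np.zeros((H,W),np.uint8);roi[150:310,240:360]=1
def comps(m,lo):
    n,l,s,c=cv2.connectedComponentsWithStats(m.astype(np.uint8)*roi,connectivity=4)
    return [(l==i) for i in range(1,n) if s[i,4]>=lo]
print("depth z>.043")
for m in comps(P[...,2]>.042,8):
    q=P[m];t=q[q[:,2]>q[:,2].max()-.004]
    print(m.sum(),np.round(cv2.minAreaRect(t[:,:2].astype(np.float32)*1000),1) if 0 else '',np.round(q[:,2].max(),4),"mean all",np.round(q.mean(0),4),"top",np.round(t.mean(0),4),np.round((q[:,:2].max(0)+q[:,:2].min(0))/2,4))
hsv=cv2.cvtColor(f,cv2.COLOR_BGR2HSV)
pink=(((hsv[...,0]<12)|(hsv[...,0]>172))&(hsv[...,1]>48)).astype(np.uint8)
cs,h=cv2.findContours(pink*roi,cv2.RETR_CCOMP,cv2.CHAIN_APPROX_NONE)
print("colour holes")
for c,hh in zip(cs,h[0]):
    a=cv2.contourArea(c)
    if hh[3]>=0 and a>60:
        M=cv2.moments(c);u,v=M['m10']/M['m00'],M['m01']/M['m00']
        print(round(u,1),round(v,1),a,"z.040",np.round(onplane(im,u,v,.040)[:2],4),"z.052",np.round(onplane(im,u,v,.052)[:2],4))
print("gum z",np.median(P[pink.astype(bool)&roi.astype(bool)&(P[...,2]>.015)][:,2]), "desk z",np.median(P[250:280,400:440,2]))
```

```text
depth z>.043
88  0.9117 mean all [ 0.6182 -0.23    0.0589] top [ 0.5084 -0.2064  0.9117] [ 0.5692 -0.2222]
65  0.053 mean all [ 0.5857 -0.2358  0.0488] top [ 0.586  -0.236   0.0508] [ 0.5861 -0.2363]
86  0.9117 mean all [ 0.5719 -0.1357  0.0634] top [ 0.5084 -0.2064  0.9117] [ 0.5441 -0.167 ]
89  0.0554 mean all [ 0.553  -0.2247  0.0472] top [ 0.5546 -0.2247  0.0531] [ 0.5532 -0.225 ]
186  0.9117 mean all [ 0.524  -0.2038  0.0525] top [ 0.5084 -0.2064  0.9117] [ 0.5221 -0.2035]
302  0.9117 mean all [ 0.497  -0.1761  0.0517] top [ 0.5084 -0.2064  0.9117] [ 0.4968 -0.1836]
264  0.9117 mean all [ 0.4741 -0.1408  0.0519] top [ 0.5084 -0.2064  0.9117] [ 0.484  -0.1667]
colour holes
271.3 279.3 298.5 z.040 [ 0.4737 -0.1401] z.052 [ 0.4742 -0.1411]
295.4 263.6 341.0 z.040 [ 0.4966 -0.1759] z.052 [ 0.4968 -0.1763]
314.8 245.3 219.0 z.040 [ 0.5235 -0.2047] z.052 [ 0.5233 -0.2047]
328.9 225.1 139.0 z.040 [ 0.5533 -0.2257] z.052 [ 0.5527 -0.2255]
336.2 203.2 92.0 z.040 [ 0.5859 -0.2368] z.052 [ 0.5848 -0.2363]
331.9 180.8 123.5 z.040 [ 0.6193 -0.2307] z.052 [ 0.6178 -0.2303]
gum z 0.023304965180370264 desk z -0.0007808912645930761
```

Both methods agree within 2 mm. The neighbour spacings are 33–42 mm (given 34–43), the end-to-end distance is about 170 mm (true 172), and tooth tops and gum are at the right heights. Now I'll close the fingers, approach above tooth 1, and check the yaw plan and force noise.

```bash
cat >> h.py <<'E'
from scipy.spatial.transform import Rotation as Ro
T=np.array([[.618,-.2303],[.5852,-.2363],[.5535,-.2254],[.5235,-.2045],[.4968,-.1762],[.4742,-.1410]])
from scipy.interpolate import CubicSpline
s=np.r_[0,np.cumsum(np.linalg.norm(np.diff(T,axis=0),axis=1))]
TAN=CubicSpline(s,T)(s,1)
def quat(i):
    t=-TAN[i]/np.linalg.norm(TAN[i]);x=np.array([t[0],t[1],0]);z=np.array([0,0,-1.]);y=np.cross(z,x)
    q=Ro.from_matrix(np.c_[x,y,z]).as_quat();return [float(a) for a in(q[3],q[0],q[1],q[2])]
E
python3 - <<'E'
from bench import *
from h import *
print(np.round(np.degrees(np.arctan2(-TAN[:,1],-TAN[:,0])),0),np.round(np.linalg.norm(np.diff(T,axis=0),axis=1),4))
for i in range(6):print(np.round(inverse_kinematics([*T[i],.10],quat(i)),2))
close();print(state()['time'],state()['finger_gap'])
move_to([*T[0],.20],quat(0));print(state()['time'])
move_l([*T[0],.085],.1);hold(.3)
F=[]
for k in range(10):
    hold(.03);s_=state();F.append(s_['ft_force'])
print(s_['time'],s_['ee_pos'],s_['ee_rot'],quat(0),np.mean(F,0),np.std(F,0))
for n in("scene","top"): cv2.imwrite(f"pics/{n}1.png",get_image(n)["frame"])
E
```

```text
[ 29.  -7. -28. -41. -52. -62.] [0.0333 0.0335 0.0366 0.0389 0.0418]
[-0.41  0.26  1.27 -0.    1.61  0.66]
[-0.44  0.19  1.36 -0.    1.6   1.26]
[-0.44  0.1   1.45 -0.    1.59  1.62]
[-0.43  0.    1.55 -0.    1.59  1.85]
[-0.41 -0.09  1.64 -0.    1.59  2.07]
[-0.36 -0.18  1.73 -0.    1.6   2.3 ]
1.4417 0.0005834892800236696
3.3583
5.2917 [ 0.61800481 -0.2302759   0.08499028] [-2.52545556e-05  9.68404741e-01  2.49383753e-01  1.91209649e-06] [0.0, 0.9684068547083468, 0.24937554762623976, 0.0] [ 0.07933589 -0.11315784  0.12009404] [0.56430066 0.52135154 0.24359552]
```

View pics/scene1.png

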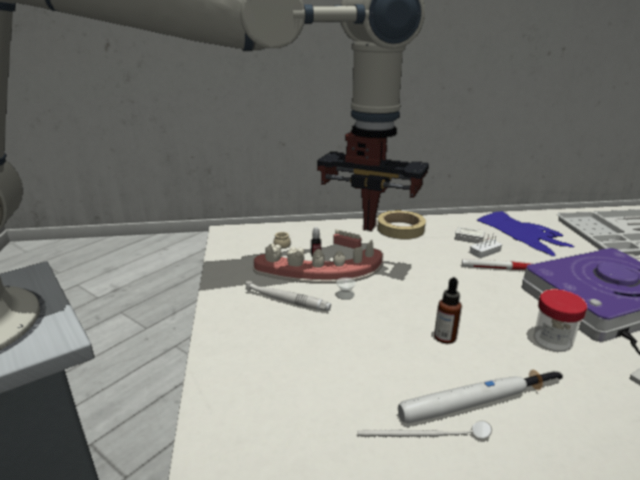

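View pics/top1.png

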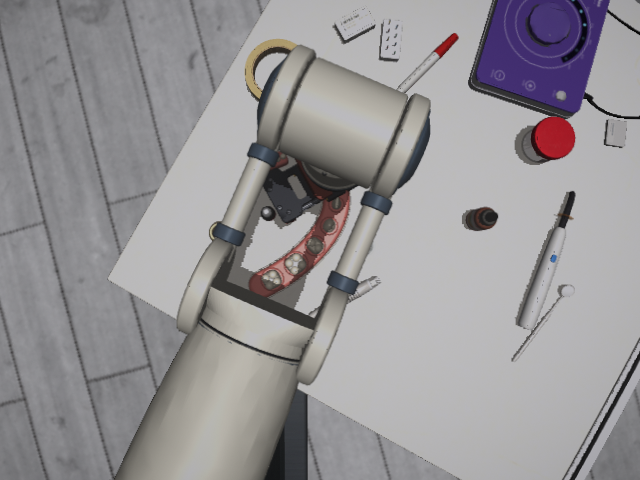

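In the scene view the closed fingertips are at (370,228), directly above the end incisor at (369,247). Force noise in z is about 0.24 N per sample, so averaging is adequate. I'll press tooth 1 in stages.

```bash
cat >> h.py <<'E'
import bench as B
def fz(n=12):
    F=[]
    for k in range(n):
        B.hold(.02);F.append(B.state()['ft_force'])
    return np.mean(F,0)
def press(i,top=.052,stages=(.0015,.0035),release=True,up=.066):
    B.move_l([*T[i],top+.008+.003],.05);b=fz()
    done=False
    for dpt in stages:
        B.move_l([*T[i],top+.008-dpt],.015);f=fz()-b
        st=B.state();print(i+1,"depth",dpt,"F",np.round(f,2),"tip z",round(st['ee_pos'][2]-.008,4),"t",round(st['time'],2),flush=True)
        if f[2]>3.4: break
    if release:
        B.move_l([*T[i],up+.008],.06)
        f=fz(6)-b;print("  after release",np.round(f,2))
E
python3 - <<'E'
from h import *
press(0)
cv2.imwrite("pics/scene2.png",B.get_image("scene")["frame"]);print(B.state()['time'])
E
```

```text
1 depth 0.0015 F [ 1.17 -0.48  0.94] tip z 0.0508 t 6.83
1 depth 0.0035 F [ 1.34 -0.7   2.45] tip z 0.0487 t 7.32
  after release [ 0.38 -0.21 -0.81]
7.9083
```

Tooth 1 gave 2.45 N at 3.3 mm, where the spring law predicts 2.7 N, so the force and height agree. I'll carry on with tooth 2 and hold a little longer on each tooth.

```bash
cat >> h.py <<'E'
def goto(i,tip=.068):
    B.move_l([*T[i],tip+.008],.06,quat(i))
E
sed -i 's/        if f\[2\]>3.4: break/        if f[2]>3.6: break\n    B.hold(.25)/' h.py
python3 - <<'E'
from h import *
goto(1);press(1,stages=(.0018,.0038))
goto(2);press(2,stages=(.0018,.0038))
cv2.imwrite("pics/scene3.png",B.get_image("scene")["frame"]);print(B.state()['time'])
E
```

```text
2 depth 0.0018 F [ 0.96 -0.94  1.04] tip z 0.0506 t 9.96
2 depth 0.0038 F [ 1.57 -0.98  2.17] tip z 0.0484 t 10.44
  after release [-0.33 -0.19 -0.41]
3 depth 0.0018 F [ 0.51 -0.1   1.34] tip z 0.0505 t 13.22
3 depth 0.0038 F [ 0.94 -0.16  2.42] tip z 0.0484 t 13.71
  after release [ 0.25  0.31 -0.28]
14.5583
```

View pics/scene3.png

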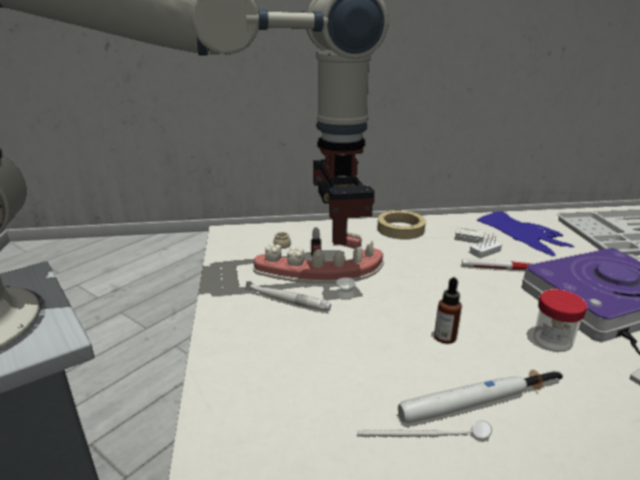

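The scene view shows the fingers above the canine at about (347,242). The quadrant still spans 254–383 px as before, and all the teeth are up. I'll do teeth 4 and 5 the same way.

Run:
```python
from h import *
goto(3);press(3,stages=(.0018,.0038))
goto(4);press(4,stages=(.0018,.0038))
goto(5)
for n in("scene","top"): cv2.imwrite(f"pics/{n}4.png",B.get_image(n)["frame"])
print(B.state()['time'])
```

```text
4 depth 0.0018 F [ 0.93 -0.39  1.27] tip z 0.0504 t 16.59
4 depth 0.0038 F [ 0.9  -0.54  2.52] tip z 0.0484 t 17.07
  after release [0.28 0.29 0.07]
5 depth 0.0018 F [ 0.99 -0.22  1.44] tip z 0.0504 t 19.95
5 depth 0.0038 F [ 1.16 -0.12  2.38] tip z 0.0484 t 20.43
  after release [-0.33  0.08 -0.37]
22.1833
```

View pics/scene4.png

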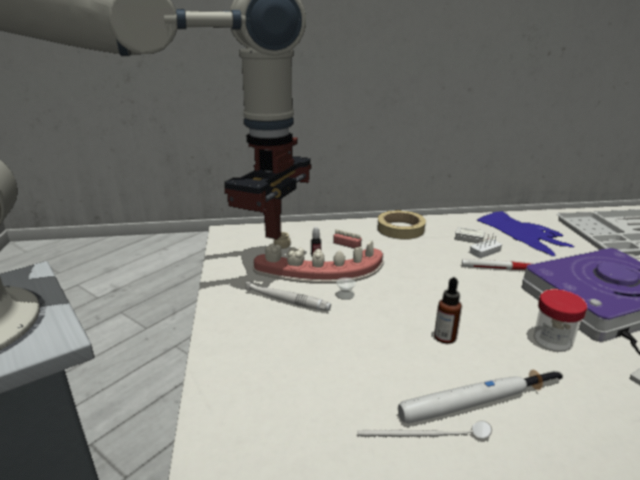

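View pics/top4.png

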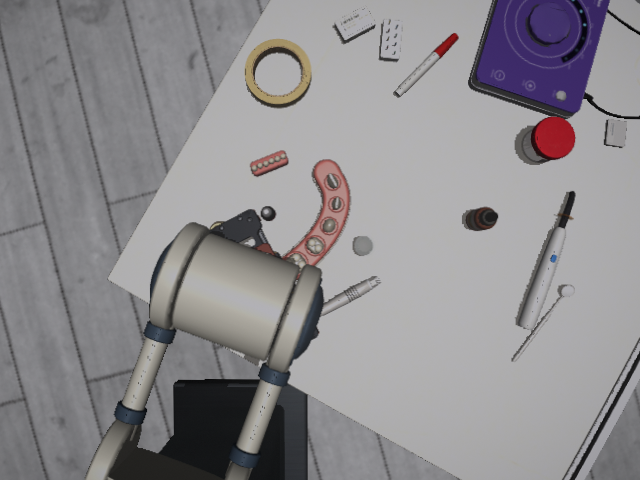

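The fingers are above the back molar at (272,238) in the scene view. The top view has tooth 1 still at (333,182) and tooth 2 at (336,204), so the quadrant and the bystanders in view haven't moved. Now I'll press the back molar and keep it pressed.

Run:
```python
from h import *
press(5,stages=(.0018,.0040),release=False)
B.hold(.5)
im=B.get_image("scene");cv2.imwrite("pics/scene5.png",im["frame"])
im0=dict(np.load("top0.npz"));t=B.get_image("top");cv2.imwrite("pics/top5.png",t["frame"])
D=cv2.absdiff(t["frame"],im0["frame"]).max(2)
for n,(u,v) in dict(T1=(333,182),T2=(336,204),T3=(329,226),jaw=(269,163),drop=(268,213),dappen=(363,245),handp=(355,292)).items():
    print(n,D[v-12:v+12,u-12:u+12].mean().round(1))
s=B.state();print(s['time'],s['ee_pos'],s['ft_force'],s['finger_gap'])
```

```text
6 depth 0.0018 F [ 0.7  -0.2   0.93] tip z 0.0504 t 23.46
6 depth 0.004 F [ 1.15 -0.44  2.59] tip z 0.0482 t 23.96
T1 6.3
T2 6.4
T3 6.0
jaw 6.2
drop 17.0
dappen 6.4
handp 6.0
24.8083 [ 0.4742407  -0.14103105  0.0560349 ] [ 2.11004163 -0.67322464  2.32083642] 0.0004354022302238882
```

View pics/scene5.png

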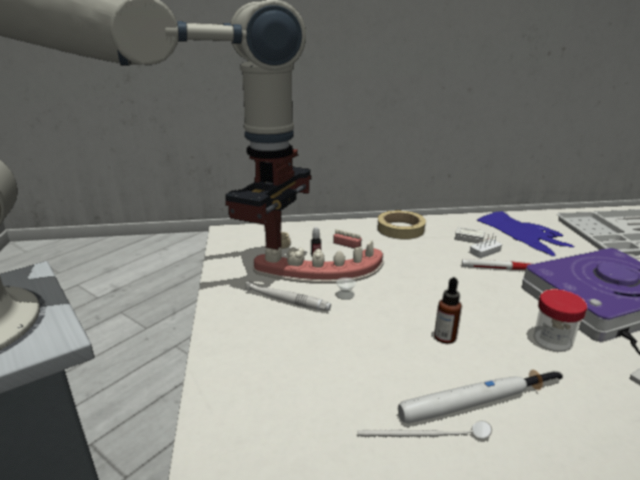

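The fingertips are resting on the back molar at (273,248), and the other teeth, the quadrant and the things round it look unchanged. The higher image difference at the dropper is probably the gripper entering that window, because the bottle was still at (268,213) in the last top picture. I'll hand in now.

Run:
```python
from bench import *
job_done();print(state()['time'])
```

```text
the job is handed in; nothing more can be done
the job is handed in; nothing more can be done
```

I pressed all six teeth in order with closed fingertips, from the front incisor to the back molar. I handed the job in at about 25 s with the fingertips still holding the back molar down.

- **Presses:** the fingertips went 3.3 to 3.8 mm below the rest height on each tooth, with about 2.2–2.6 N measured against the 2.7–3.0 N the spring law predicts. The readings are noisy and slightly low, but consistent with part-way presses well short of the 7.3 mm limit. I held tooth 1 for about 0.24 s and each of the others for about 0.5 s.
- **Final hold:** the back molar is about 3.8 mm down at roughly 2.5 N.
- **Surroundings:** the top view matched the first picture within noise (about 6 grey levels) at teeth 1–3, the small jaw, the dappen dish and the handpiece.
- **Less certain:**
  - **Dropper:** its image window differed more (17 levels), probably because the gripper and its shadow entered it. The bottle was still at its original pixel just before the last press.
  - **Pot and molars:** the arm hid these from the top camera at the end, so I checked them only in the scene view, where they looked unmoved.
  - **Sideways force:** it read about 1–2 N during presses, and I saw no movement of the quadrant.

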